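# Load the jeweller's tool dryer and set its dial

## Robot

A 6-joint arm with a two-finger parallel gripper is mounted at the origin on the work surface. World frame = base frame: x ahead of the robot, y to its left, z up, the work surface at z = 0. Lengths are in m, angles in degrees, forces in N, time in s.
With the tool pointing down it reaches from about 0.3 to 0.775 m from the base axis. Payload 14.6 kg.
Tool frame: the origin (TCP) lies between the finger pads, 19 mm behind the fingertips; this is the grasp point; z points along the fingers, y is the line along which they close (so a half turn about z gives the same grasp; the last joint's range is limited). The gripper opens to 94 mm and grips with 3 to 60 N. Pads are 16 mm wide; open, the fingers measure 119 mm over their backs; the gripper's body (75 mm by 177 mm) begins 78 mm behind the grasp point.
Start: joints at [64.538, 17.183, 87.147, -0, 75.671, -3.816], TCP at [0.203, 0.511, 0.224] pointing down, gripper open.
Joint ranges: [-173.82, 173.82], [-45.26, 126.66], [13.44, 144.39], [-59.66, 239.66], [0, 175.72], [-146.38, 146.38]. Speed limits (degrees/s): [127.2, 127.2, 147.25, 180, 180, 180].

## Interface

Orientations are given as [roll, pitch, yaw] about the fixed x, y, z axes, in that order (R = Rz(yaw) Ry(pitch) Rx(roll)).
In Python, from rig import arm gives the robot as it stands.
- The arm moves only by the shell command python3 -m crank 'ROWS' [FORCE]. ROWS is JSON, a list of rows, each a list of 3 entries, a list of its own where there are three numbers: the opening, from 0 (shut) to 1 (fully open), then the shift along the tool's x, y, z in cm, then the turn about the tool's z in degrees. In form: [[grip, [tx, ty, tz], yaw], ...]. A call has 1 to 5 rows; each row is the pose to reach, as a shift and turn from the pose commanded when the call began, along the tool's axes at that moment; what a row does not reach only later rows make up. A row lasts 1/10 s, in which the tool goes at most 50 mm and 8.59 degrees, less where a joint would pass 70% of its speed; a pose out of reach is approached as far as the arm can. A call with a gripper value outside its range is refused whole. The fingers move at their own pace and stop on an object; FORCE is the grip in N (left out, the last holds). Time passes only in rows, so rows that repeat a pose let the fingers close. It gives the time, the measured TCP pose, the force, the opening and the grip force at its end, in the units of the state.
- arm.state(): the state, without advancing time (a new reading comes with each control period).
- arm.read_camera(name): name is "scene" or "top" or "wrist"; returns (picture, depth): 400x640x3 uint8, red, green, blue; 400x640 float32, m along the optical axis (not along the pixel's ray), 0 where there is no reading.
- arm.get_calibration(name): a dict with "vertical_fov" (degrees; the focal length in pixels is half the picture's height over the tangent of half this angle, whatever the lens; pixels are square), "cx", "cy" (the principal point, pixels), "view" (4x4, takes a point from world to camera coordinates). Camera axes: x right, y down, z forward; pixel columns grow to the right and rows downward; lengths in m; the calibration is good to about 2 mm. A picture is of the moment at which its call begins: read the wrist's pose just before it. get_calibration takes no time and is no camera call; for the wrist camera it gives the pose at the moment of the call.
- arm.hand_in(): hands the job in; it is judged then, once.
Trained networks look in the newest picture that a camera, given by its name, has taken for a name from the list of things; names that differ only in an ending like _2 or _b are one class to them, and where a whole thing is asked for, a point or a joint stands for the part that bears it (a point fixed in the world has none). Each returns a list of dicts, best first, with "conf" (0 to 1); they miss things now and then, are a little off and sometimes report something else, mostly with a low value. They report only what shows in the picture. A call takes as long as a camera call. They do not tell look-alikes from the thing itself.
- arm.boxes_of(target, camera): "location" ([x, y, z] in m, in world coordinates, good to about 4 mm: the middle of the surface that is visible of it).
- arm.outline_of(target, camera): "mask" (400x640 bool, what is visible of it).
- arm.spot_point(target, camera): "location" ([x, y, z] in m, in world coordinates, good to about 4 mm: a listed point, or the origin of a listed thing).
The state is a dict: "t": time; "qpos": joint angles; "qvel": joint speeds; "joint_efforts": joint torques, N m; "tool_pos": TCP position; "tool_rot": TCP orientation; "wrist_force": force on the tool from outside, world axes, zero at the start; "ft_torque": the same for the moment, N m; "grip_width": opening from 0.0 (shut) to 1.0 (fully open); "finger_force": force on a finger pad.
Only numpy, scipy, OpenCV 4.12 (cv2) and the standard library are available. Lean on these libraries where they do the work, as an engineer would, in place of code of your own. Each camera call takes 0.05 s, during which the arm holds its last target. There are 200 camera calls.

## Task

Lay the brass-bristle brush and the flat spatula in the dryer's trays, each flat in the compartment of its own shape, head in the head bay and brush bristles up; set them down rather than dropping them. When both lie in place, turn the dial so that its white pointer line is on the two-dot mark. Leave the other things on the bench where they are.

Things in the scene. Friction and masses are not known exactly. Their poses are not given: they have to be found in the camera images.
- brush: Scratch brush of pale wood with brass bristles, 60 g, 150 mm long, lying bristles up. Origin: on the flat underside, straight below the middle of the place to grip. Own x runs along the tool to the head, z up. Handle x -70 to +20 mm, 16 mm wide, 14 mm thick; head x +20 to +80 mm, 36 mm wide, wooden back 10 mm thick, bristles up to 23.5 mm. Grip across the handle at x = 0.
- brush_tip (a point): Far end of the brush's head, x = +80 mm from the brush's origin.
- spatula: Spatula with dark wooden handle and flat steel blade, 70 g, 185 mm long, blade flat on the bench. Origin: on the flat underside, straight below the middle of the place to grip. Own x runs along the tool to the head, z up. Handle x -85 to +20 mm, 16 mm wide, 14 mm thick; blade x +20 to +100 mm, 24 mm wide, 4 mm thick, round end. Grip across the handle at x = 0.
- spatula_tip (a point): Far end of the spatula's blade, x = +100 mm from the spatula's origin.
- brush_tray: Compartment for the brush (shorter, broader head bay), a fixed aluminium insert with grey walls on the dryer. Floor 4 mm thick, walls 10 mm above it, 209 x 76 mm. Origin: underside; the tool's origin belongs 4 mm above it, same x direction. x -34 to +16: finger gap, no side walls. Handle slot 22 mm wide back to x = -74; head bay 44 mm wide on to x = 84 mm.
- spatula_tray: Compartment for the spatula (longer, narrower head bay), fixed on the dryer 80 mm beside the brush's, on either side of it. Floor 4 mm thick, walls 10 mm above it, 209 x 76 mm. Origin: underside; the tool's origin belongs 4 mm above it, same x direction. x -34 to +16: finger gap, no side walls. Handle slot 22 mm wide back to x = -89; head bay 30 mm wide on to x = 104 mm.
- dryer: White low metal case, 215 (x) by 290 (y) by 50 mm high, fixed to the bench. Origin: centre of its underside. The trays lie on its top, long way along its x; the dial stands on its +y end.
- dial (a joint): Angle of the black dial, rad, growing clockwise seen from above. Pointer on the open ring (off) at 0, one dot 0.7, two dots 1.4, three dots 2.1; stops at 0 and 2.1. It stays where it is left, turned by about 0.03 N m.
- dial_grip (a point): On the dial's axis, 37 mm above the dryer's top: the height for the TCP. Turns with the dial; its x runs along the grip bar, the white pointer line is on the -x half. Bar 42 mm long, 14 mm thick, top 7 mm above this point; the disc under it is 44 mm across, its top 23 mm below.
- two_dots (a point): Middle of the two-dot mark (two black dots in a radial row) on the dryer's top, 46 mm from the dial's axis.
- bench_block: Bystander: bare steel block 75 x 75 x 22 mm. Origin: centre of its underside.
- glue: Bystander: small standing glue bottle, 32 mm across, 85 mm high. Origin: centre of its underside.
- findings_dish: Bystander: small white dish, 64 mm across, 25 mm high. Origin: centre of its underside.
Things that resemble listed ones, but are neither listed nor needed, are in the scene too. There is more than one size of the brush; the job needs the middle-sized.

How it is judged:
By the outcome, as a careful person would: the job done as asked, in the order asked, and still so for the second after the job is handed in, with the robot touching nothing.
It also fails if it takes over 61 s, if anything falls off the work surface, if the arm or the gripper's body presses on something with over 40 N, if the wrist force passes 120 N, or if a joint passes its speed limit or range.

## Working session

There is one attempt and no reset: what is moved stays moved. The work goes in short steps, Python scripts to look and compute and a shell command to move; the robot and the scene stay as the last step left them, time stands still between calls to the robot, and variables do not carry over. Pictures are saved under pics/ and viewed, at most 10 in all, crops included, and the job is handed in when it is done.

```bash
mkdir -p pics; ls
cat > h.py <<'E'
import numpy as np, cv2
from rig import arm
def cal(n):
    c=arm.get_calibration(n); f=200/np.tan(np.radians(c["vertical_fov"])/2)
    return f,c["cx"],c["cy"],np.array(c["view"])
def back(n,u,v,d,C=None):
    f,cx,cy,V=C or cal(n); p=np.array([(u-cx)/f*d,(v-cy)/f*d,d,1]); return (np.linalg.inv(V)@p)[:3]
def proj(n,p,C=None):
    f,cx,cy,V=C or cal(n); q=V@np.append(p,1); return q[:2]/q[2]*f+[cx,cy]
def onz(n,u,v,z,C=None):
    f,cx,cy,V=C or cal(n); W=np.linalg.inv(V); o=W[:3,3]; r=W[:3,:3]@[(u-cx)/f,(v-cy)/f,1]
    return o+r*(z-o[2])/r[2]
E
python3 - <<'E'
from h import *
np.set_printoptions(precision=4,suppress=True)
for n in("top","scene"):
    im,d=arm.read_camera(n); cv2.imwrite(f"pics/{n}0.png",im[:,:,::-1]); np.save(f"{n}_d.npy",d)
    print(n,arm.get_calibration(n)["vertical_fov"],np.linalg.inv(cal(n)[3])[:3].round(3).tolist())
    for t in("brush","brush_tip","spatula","spatula_tip","brush_tray","spatula_tray","dryer","dial_grip","two_dots"):
        for r in arm.spot_point(t,n)[:4]: print(n,t,round(r["conf"],2),np.round(r["location"],4),proj(n,r["location"]).round())
s=arm.state();print(s["t"],s["tool_pos"],s["tool_rot"],s["grip_width"])
E
```

```text
pics
top 52.39343176506518 [[-0.013, -0.996, 0.092, 0.396], [-1.0, 0.012, -0.017, 0.057], [0.015, -0.093, -0.996, 1.288]]
top brush 0.94 [ 0.2697 -0.3147  0.001 ] [430. 276.]
top brush 0.78 [ 0.4538 -0.159  -0.0026] [379. 218.]
top brush 0.51 [ 0.5765 -0.0737  0.0011] [351. 180.]
top brush_tip 0.86 [ 0.1835 -0.2523  0.0053] [411. 305.]
top brush_tip 0.82 [ 0.5204 -0.2043  0.0047] [393. 197.]
top brush_tip 0.72 [ 0.5975 -0.1266  0.0036] [368. 173.]
top spatula 0.92 [ 0.4978 -0.3392  0.001 ] [435. 204.]
top spatula 0.69 [ 0.7085 -0.2607  0.0003] [408. 139.]
top spatula_tip 0.87 [ 0.5928 -0.3632  0.0016] [441. 174.]
top brush_tray 0.92 [0.5579 0.1883 0.0508] [267. 185.]
top brush_tray 0.57 [0.6116 0.2619 0.0509] [243. 168.]
top spatula_tray 0.64 [0.5349 0.1089 0.0511] [293. 192.]
top dryer 0.88 [ 0.5689  0.1958 -0.0022] [267. 183.]
top dial_grip 0.71 [0.5745 0.2889 0.0851] [232. 178.]
top two_dots 0.69 [0.6111 0.2617 0.0501] [244. 168.]
scene 55.44453415026465 [[-0.161, 0.574, -0.803, 1.296], [0.987, 0.094, -0.13, 0.169], [0.0, -0.813, -0.582, 0.664]]
scene brush 0.86 [ 0.4586 -0.1566  0.0014] [255. 204.]
scene brush 0.63 [ 0.2713 -0.3146 -0.0022] [226. 167.]
scene brush 0.52 [ 0.5787 -0.0679 -0.0009] [274. 235.]
scene brush 0.32 [0.5311 0.1089 0.0521] [344. 215.]
scene brush_tip 0.95 [ 0.1857 -0.2481  0.0056] [253. 154.]
scene brush_tip 0.82 [ 0.5956 -0.1264  0.0048] [250. 235.]
scene brush_tip 0.72 [ 0.5205 -0.2006  0.0058] [233. 214.]
scene spatula 0.62 [ 0.493  -0.3451  0.0005] [188. 205.]
scene spatula_tip 0.71 [ 0.5965 -0.3603  0.002 ] [166. 227.]
scene brush_tray 0.93 [0.5573 0.1853 0.056 ] [374. 223.]
scene spatula_tray 0.94 [0.5342 0.1087 0.0522] [344. 216.]
scene dial_grip 0.67 [0.5733 0.2878 0.0868] [418. 222.]
scene two_dots 0.93 [0.6104 0.2577 0.0512] [403. 242.]
1.0 [0.2029 0.5112 0.2242] [-179.9988   -0.0017  158.3534] 1.0043633735204776
```

```bash
python3 -c "
import cv2
im=cv2.imread('pics/top0.png');c=im[100:320,190:490];cv2.imwrite('pics/top0c.png',cv2.resize(c,None,fx=2.65,fy=2.65,interpolation=cv2.INTER_CUBIC))"
```

```text
(no output)
```

View pics/top0c.png

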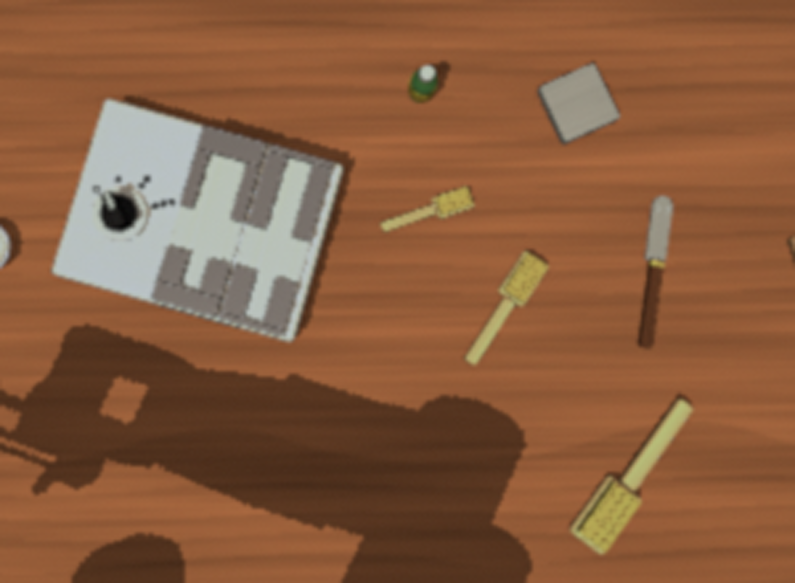

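View pics/scene0.png

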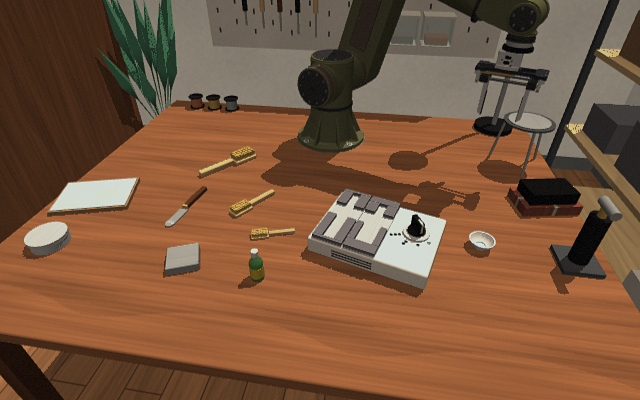

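```bash
cat >> h.py <<'E'
np.set_printoptions(precision=4,suppress=True)
def go(x,y,z,yaw,frm=None):
    """shift in cm along present tool axes (tool down) and turn, to reach world pose"""
    s=arm.state(); p,w=(np.array(s["tool_pos"]),s["tool_rot"][2]) if frm is None else (np.array(frm[:3]),frm[3])
    a=np.radians(w); d=np.array([x,y,z])-p
    t=(w-yaw+180)%360-180
    print("GO",np.round([(d@[np.cos(a),np.sin(a),0])*100,(d@[np.sin(a),-np.cos(a),0])*100,-d[2]*100],2),"turn",round(t,2))
E
python3 - <<'E'
from h import *
from scipy.spatial.transform import Rotation as R
s=arm.state();T=np.eye(4);T[:3,3]=s["tool_pos"];T[:3,:3]=R.from_euler("xyz",s["tool_rot"],degrees=True).as_matrix()
print((np.linalg.inv(T)@np.linalg.inv(cal("wrist")[3])),arm.get_calibration("wrist")["vertical_fov"])
go(0.52,0.215,0.30,163.5)
E
```

```text
[[ 0.0003 -0.9644 -0.2645  0.0765]
 [ 1.      0.0001  0.0009  0.0011]
 [-0.0008 -0.2645  0.9644 -0.1609]
 [ 0.      0.      0.      1.    ]] 65.05579481223258
GO [-40.4  -15.83  -7.58] turn -5.15
```

```bash
python3 -m crank '[[1,[-4,-2,-1],-1],[1,[-8.5,-3.5,-2],-3],[1,[-13,-5,-3],-5.15],[1,[-17,-6.5,-3],-5.15],[1,[-21,-8,-3],-5.15]]' ; python3 -m crank '[[1,[-4.5,-2,0],0],[1,[-9,-4,0],0],[1,[-13.5,-5.5,0],0],[1,[-18,-7,0],0],[1,[-20,-7.5,0],0]]';  python3 -m crank '[[1,[0,0,0],0],[1,[0,0,0],0]]'
cat > look.py <<'E'
from h import *
import sys
name,ts=sys.argv[1],sys.argv[2:]
C=cal("wrist"); im,d=arm.read_camera("wrist"); cv2.imwrite(f"pics/{name}.png",im[:,:,::-1]); np.savez(f"{name}.npz",im=im,d=d,f=C[0],cx=C[1],cy=C[2],V=C[3])
for t in ts:
    for r in arm.spot_point(t,"wrist")[:3]: print(t,round(r["conf"],2),np.round(r["location"],4),proj("wrist",r["location"],C).round(1))
s=arm.state();print(s["t"],s["tool_pos"],s["tool_rot"])
E
python3 look.py w1 brush_tray spatula_tray dryer dial_grip two_dots
```

```text
t: 1.5
tool_pos: [0.3698, 0.358, 0.2547]
tool_rot: [180.0, 0.0, 163.5]
wrist_force: [-0.1, 0.6, -0.2]
grip_width: 1.0
finger_force: 0.0
t: 2.0
tool_pos: [0.5414, 0.228, 0.2539]
tool_rot: [-180.0, 0.0, 163.3]
wrist_force: [-0.0, -0.4, -0.3]
grip_width: 0.999
finger_force: 0.0
t: 2.2
tool_pos: [0.5387, 0.2308, 0.254]
tool_rot: [-180.0, -0.0, 163.5]
wrist_force: [0.3, 0.4, 0.2]
grip_width: 1.001
finger_force: 0.0
brush_tray 0.71 [0.5559 0.1864 0.0495] [286.  199.4]
spatula_tray 0.72 [0.5331 0.1028 0.0504] [214.4 201.1]
spatula_tray 0.64 [ 0.5225 -0.201   0.0046] [ 21.5 243.6]
dial_grip 0.84 [0.5692 0.2894 0.0857] [376.6 194. ]
two_dots 0.63 [0.6111 0.2568 0.0492] [353.7 224.8]
2.5 [0.5385 0.2313 0.2545] [179.9853   0.0139 163.567 ]
```

View pics/w1.png

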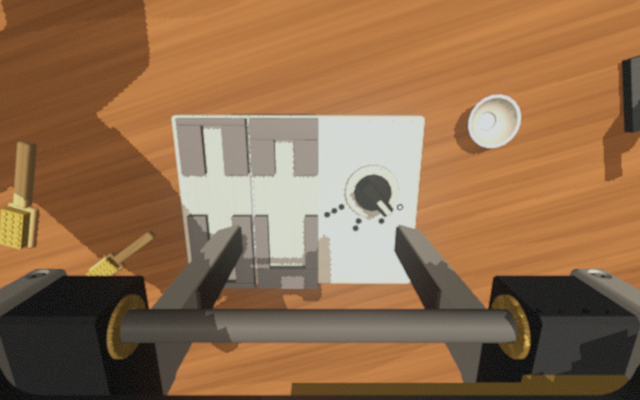

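```bash
cat > tray.py <<'E'
from h import *
from scipy.optimize import minimize
import sys
def load(n):
    z=np.load(n+".npz"); return z["im"],z["d"],(float(z["f"]),float(z["cx"]),float(z["cy"]),z["V"])
def world(n,hts=None):
    im,d,C=load(n); v,u=np.mgrid[:400,:640]; f,cx,cy,V=C
    P=np.stack([(u-cx)/f*d,(v-cy)/f*d,d,np.ones_like(d)],-1)@np.linalg.inv(V).T
    return im,P[...,:3],C
def wall(x,y,hb,xb,hs,xe):  # in tray frame
    inside=(abs(y)<.038)&(x>-.097)&(x<.112)
    cav=((x>-.034)&(x<.016))|((abs(y)<hs)&(x>xb)&(x<0))|((abs(y)<hb)&(x>0)&(x<xe))
    return inside,inside&~cav
def fit(ns):
    PX=[];L=[]
    for n in ns:
        im,P,C=world(n); hsv=cv2.cvtColor(im,cv2.COLOR_RGB2HSV)
        ok=(P[...,2]>.045)&(P[...,2]<.072)&(abs(P[...,0]-.55)<.18)&(abs(P[...,1]-.15)<.14)
        val=im.mean(-1); g=ok&(val<160)&(val>85)&(P[...,2]>.055); w=ok&(val>=175)
        print(n,"wall z",np.median(P[g][:,2]),"white z",np.percentile(P[w][:,2],[5,50,95]))
        for m,l,z in((g,1,np.median(P[g][:,2])),(w,0,None)):
            vv,uu=np.nonzero(m)
            q=np.array([onz("",a,b,z,C) if z else P[b,a] for a,b in zip(uu,vv)]); PX.append(q[:,:2]); L.append(np.full(len(q),l))
    X=np.concatenate(PX);L=np.concatenate(L)
    def cost(p,full=0):
        c,s=np.cos(np.radians(p[2])),np.sin(np.radians(p[2])); dx,dy=X[:,0]-p[0]/100,X[:,1]-p[1]/100
        x,y=c*dx+s*dy,-s*dx+c*dy
        _,a=wall(x,y,.022,-.074,.011,.084); _,b=wall(x,y+.080,.015,-.089,.011,.104)
        return np.mean((a|b)!=(L==1))
    best=None
    for k in range(6):
        x0=np.array([55.7,18.7,-16.5])+np.random.default_rng(k).normal(0,[.3,.3,1])
        r=minimize(cost,x0,method="Nelder-Mead",options=dict(initial_simplex=[x0,x0+[.6,0,0],x0+[0,.6,0],x0+[0,0,2]],xatol=1e-3,fatol=1e-6))
        print(r.x,round(r.fun,4))
if __name__=="__main__": fit(sys.argv[1:])
E
python3 tray.py w1
python3 - <<'E'
from h import *
print(arm.get_calibration("wrist").keys())
go(0.487-0.10,-0.19,0.20,150)
E
```

```text
w1 wall z 0.0643675679937292 white z [0.0494 0.0527 0.0557]
[ 55.6757  18.6919 -16.5362] 0.0308
[ 55.6647  18.6925 -16.5545] 0.0308
[ 55.6622  18.6955 -16.5386] 0.0308
[ 55.666   18.6841 -16.5477] 0.0309
[ 55.6684  18.6922 -16.5388] 0.0308
[ 55.6605  18.6874 -16.5323] 0.0309
dict_keys(['vertical_fov', 'cx', 'cy', 'view'])
GO [  2.61 -44.7    5.45] turn 13.57
```

```bash
python3 - <<'E'
from h import *
go(0.56,-0.2,0.254,157)
E
python3 -m crank '[[1,[0,-4.5,0],1],[1,[0,-9.5,0],2],[1,[0,-14.5,0],3],[1,[0,-19.5,0],4],[1,[0,-24.5,0],5]]' | head -3
```

```text
GO [-14.26 -40.76   0.05] turn 6.57
t: 3.0
tool_pos: [0.4684, -0.0055, 0.2545]
tool_rot: [180.0, 0.0, 158.5]
```

```bash
python3 -m crank '[[1,[-4,-3,0],1],[1,[-8,-6,0],2],[1,[-11.5,-9.5,0],3],[1,[-15,-13,0],3],[1,[-16.4,-14.5,0],3]]' | head -3;python3 -m crank '[[1,[0,0,0],0]]'|head -3; python3 look.py w2 brush brush_tip spatula spatula_tip
python3 -m crank '[[1,[2,-3,3],0],[1,[2,-5,3],0],[1,[2,-5,3],0]]' | head -3;python3 look.py w3 brush brush_tip spatula spatula_tip
```

```text
t: 3.5
tool_pos: [0.5695, -0.2023, 0.2537]
tool_rot: [-180.0, -0.0, 155.4]
t: 3.6
tool_pos: [0.5691, -0.2012, 0.2534]
tool_rot: [-180.0, -0.0, 155.4]
brush 0.9 [ 0.5786 -0.0737 -0.0001] [409.1 134.8]
brush 0.61 [ 0.4547 -0.157  -0.0049] [311.   71.3]
brush_tip 0.64 [ 0.5975 -0.1235  0.0048] [379.6 164.3]
brush_tip 0.63 [ 0.5236 -0.2043  0.0064] [300.1 138.7]
spatula 0.98 [ 0.4943 -0.3437 -0.0039] [197.4 161.7]
spatula 0.46 [ 0.5219 -0.2024  0.0055] [300.9 136.8]
spatula_tip 0.94 [ 0.5959 -0.3634  0.003 ] [220.2 233.4]
3.85 [ 0.5688 -0.198   0.2547] [179.9954   0.0295 155.5846]
t: 4.15
tool_pos: [0.5289, -0.2369, 0.2243]
tool_rot: [-180.0, -0.0, 155.5]
brush 0.66 [ 0.5764 -0.0703  0.0017] [457.1 152.1]
brush 0.62 [ 0.4563 -0.159  -0.0013] [351.7  89.8]
brush_tip 0.84 [ 0.5255 -0.2039  0.0061] [340.5 160.1]
brush_tip 0.59 [ 0.5993 -0.1263  0.0079] [421.7 188.3]
brush_tip 0.26 [ 0.457  -0.16   -0.0034] [351.   90.9]
spatula 0.81 [ 0.4952 -0.3423 -0.0058] [231.1 181.9]
spatula_tip 0.57 [ 0.5942 -0.3614  0.0013] [252.7 254.5]
4.4 [ 0.5307 -0.2356  0.2248] [179.9979   0.0594 155.5718]
```

View pics/w3.png

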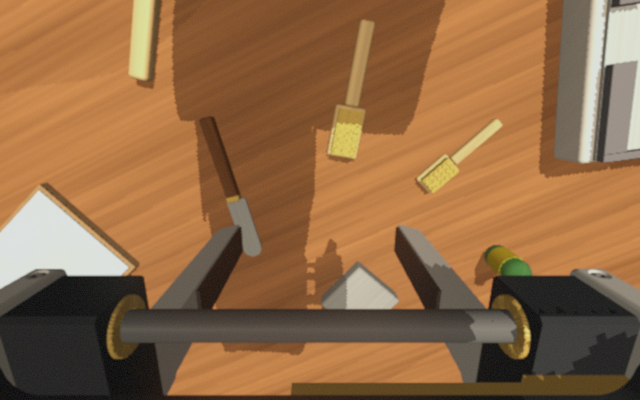

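```bash
cat > tool.py <<'E'
from h import *
from tray import world
from scipy.optimize import minimize
from scipy.ndimage import binary_dilation
import sys
def foot(t,x,y):
    if t=="brush": return ((x>-.07)&(x<=.02)&(abs(y)<.008))|((x>.02)&(x<.08)&(abs(y)<.018))
    return ((x>-.085)&(x<=.02)&(abs(y)<.008))|((x>.02)&(x<.088)&(abs(y)<.012))|(np.hypot(x-.088,y)<.012)
def fit(t,P,m,g):
    near=np.hypot(P[...,0]-g[0],P[...,1]-g[1])<.13
    vv=near&(P[...,2]>-.02)&(P[...,2]<.05); X=P[vv]; L=m[vv]
    def cost(p):
        c,s=np.cos(np.radians(p[2])),np.sin(np.radians(p[2])); dx,dy=X[:,0]-p[0]/100,X[:,1]-p[1]/100
        return np.mean(foot(t,c*dx+s*dy,-s*dx+c*dy)!=L)/np.mean(L)
    R=[]
    for k in range(5):
        x0=np.array([g[0]*100,g[1]*100,g[2]])+np.random.default_rng(k).normal(0,[.2,.2,1])
        R.append(minimize(cost,x0,method="Nelder-Mead",options=dict(initial_simplex=[x0,x0+[.6,0,0],x0+[0,.6,0],x0+[0,0,3]])))
    r=min(R,key=lambda r:r.fun); print(t,r.x,"err",round(r.fun,3),"z pct",np.percentile(P[m&near][:,2],[10,50,90,98]),"bench",np.median(P[near&~m][:,2]))
if __name__=="__main__":
    n=sys.argv[1]; im,P,C=world(n)
    for t,g in(("brush",(.456,-.158,-34)),("spatula",(.495,-.343,-12))):
        near=np.hypot(P[...,0]-g[0],P[...,1]-g[1])<.13
        ms=[r["mask"] for r in arm.outline_of(t,"wrist")]
        ms=[m for m in ms if m.sum() and (m&near).sum()/m.sum()>.8]
        if not ms: print(t,"none"); continue
        ms.sort(key=lambda m:-np.sum(m&near)); print(len(ms)); fit(t,P,ms[0],g)
E
python3 tool.py w3
# cross-check by depth from w2
python3 - <<'E'
from tool import *
for n in("w2","w3"):
    im,P,C=world(n)
    for t,g in(("brush",(.456,-.158,-34)),("spatula",(.495,-.343,-12))):
        fit(t,P,P[...,2]>.0035 if t=="brush" else P[...,2]>.002,g)
E
```

```text
1
brush [ 45.5992 -15.6369 -34.1315] err 0.043 z pct [0.0097 0.015  0.024  0.0251] bench 0.31492278242665683
1
spatula [ 49.748  -34.0794  -9.7506] err 0.072 z pct [0.0035 0.0091 0.015  0.0158] bench 0.2674459051132251
brush [ 45.6448 -15.6387 -34.3366] err 0.009 z pct [0.2998 0.3503 0.3603 0.367 ] bench 0.0006394248424193005
spatula [ 49.7507 -34.0997  -9.9194] err 0.315 z pct [0.0152 0.3488 0.3567 0.3659] bench 0.0004269113479660469
brush [ 45.6396 -15.6486 -34.3351] err 0.017 z pct [0.2637 0.3211 0.3314 0.3381] bench 0.0006576838071221669
spatula [ 49.7615 -34.1043 -10.0374] err 0.29 z pct [0.2303 0.3204 0.328  0.337 ] bench 0.0004342507397489537
```

Run:
```python
from h import *
go(0.4564,-0.1564,0.022,145.7)
```

```text
GO [10.03  4.16 20.25] turn 9.86
```

```bash
python3 -m crank '[[0.5,[3,1.5,3],3],[0.5,[6,2.5,6],6],[0.5,[9,4,9],9.9],[0.5,[10,4.2,12],9.9],[0.5,[10,4.2,14],9.9]]' 20 | head -3
python3 - <<'E'
from h import *
go(0.4564,-0.1564,0.022,145.7)
E
```

```text
t: 5.0
tool_pos: [0.4553, -0.1553, 0.0829]
tool_rot: [-180.0, -0.1, 145.7]
GO [-0.15 -0.03  6.09] turn -0.02
```

```bash
python3 -m crank '[[0.5,[0,0,2],0],[0.5,[0,0,4],0],[0.5,[0,0,5.5],0],[0.5,[0,0,6.2],0],[0.5,[0,0,6.2],0]]' 20
python3 - <<'E'
from h import *
for i in range(4): go(0.4564,-0.1564,0.022,145.7)
E
```

```text
t: 5.5
tool_pos: [0.4563, -0.1565, 0.0218]
tool_rot: [-180.0, -0.1, 145.6]
wrist_force: [0.4, 0.0, 0.6]
grip_width: 0.5
finger_force: 0.0
GO [-0.01  0.01 -0.02] turn -0.08
GO [-0.01  0.01 -0.02] turn -0.08
GO [-0.01  0.01 -0.02] turn -0.08
GO [-0.01  0.01 -0.02] turn -0.08
```

Spot on. Close, lift, and work out the way to the tray.

```bash
python3 -m crank '[[0.1,[0,0,0],0],[0.1,[0,0,0],0],[0.1,[0,0,0],0],[0.1,[0,0,0],0],[0.1,[0,0,0],0]]' 20 | tail -2;python3 -m crank '[[0.1,[0,0,-1],0],[0.1,[0,0,-3],0],[0.1,[0,0,-7],0],[0.1,[0,0,-11],0],[0.1,[0,0,-12],0]]'
python3 - <<'E'
from h import *
go(0.5566,0.1869,0.142,163.46)
E
```

```text
grip_width: 0.169
finger_force: 20.0
t: 6.5
tool_pos: [0.4577, -0.1573, 0.1468]
tool_rot: [179.9, 0.3, 145.6]
wrist_force: [-0.7, 0.0, -1.1]
grip_width: 0.163
finger_force: 20.0
GO [11.28 33.99  0.48] turn -17.85
```

```bash
python3 -m crank '[[0.1,[1,2.5,0],-2],[0.1,[2.2,6.5,0],-5],[0.1,[3.5,10.5,0],-9],[0.1,[5,14.5,0],-12],[0.1,[6.3,18.5,0],-16]]' | head -0; python3 -m crank '[[0.1,[-0.5,4,0],-1],[0.1,[-0.5,8,0],-1.9],[0.1,[-0.5,11,0],-1.9],[0.1,[-0.5,12,0],-1.9],[0.1,[-0.5,12,0],-1.9]]' | head -3;  python3 - <<'E'
from h import *
go(0.5566,0.1869,0.142,163.46)
E
```

```text
t: 7.5
tool_pos: [0.5513, 0.1444, 0.1417]
tool_rot: [-180.0, -0.0, 163.6]
GO [ 0.69  4.22 -0.03] turn 0.13Exception ignored on flushing sys.stdout:
BrokenPipeError: [Errno 32] Broken pipe
```

```bash
python3 -m crank '[[0.1,[0.3,1.5,0],0.1],[0.1,[0.7,3.5,1],0.1],[0.1,[0.7,4.2,2.5],0.1],[0.1,[0.7,4.2,4],0.1],[0.1,[0.7,4.2,4],0.1]]' | head -3;  python3 look.py w4 brush brush_tip
python3 - <<'E'
from h import *
go(0.5566,0.1869,0.0765,163.46)
s=arm.state();print(s["wrist_force"],s["tool_rot"])
E
```

```text
t: 8.0
tool_pos: [0.5555, 0.185, 0.0994]
tool_rot: [-179.9, -0.2, 163.4]
brush 0.75 [0.555  0.1823 0.0726] [312.1 233. ]
brush 0.73 [ 0.5756 -0.0731  0.0021] [ 59.3 296.8]
brush_tip 0.8 [0.6339 0.1633 0.0841] [318.8 351.7]
8.15 [0.5569 0.1854 0.1025] [179.997    0.008  163.3579]
GO [0.08 0.14 2.6 ] turn -0.1
[ 0.4624 -0.1583  0.2809] [179.997    0.008  163.3579]
```

View pics/w4.png

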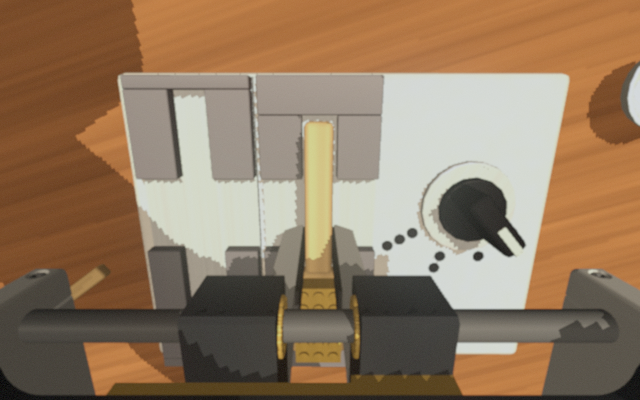

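```bash
python3 tray.py w4 | head -3
python3 - <<'E'
from h import *
from tray import load
im,d,C=load("w4")
# rear end of handle & slot end in pixels from tray pose
p=np.array([.5566,.1869]);a=np.radians(-16.54);ux=np.array([np.cos(a),np.sin(a)]);uy=np.array([-ux[1],ux[0]])
s=arm.state()["tool_pos"]
for x,y,z in((-.07,-.008,.094),(-.07,.008,.094),(-.074,-.011,.064),(-.074,.011,.064),(-.034,.011,.064)):
    q=p+x*ux+y*uy; print(x,y,proj("",[*q,z],C))
E
```

```text
w4 wall z 0.06441482730860114 white z [0.0496 0.0518 0.0557]
[ 55.7105  18.662  -16.5873] 0.0326
[ 55.7073  18.6616 -16.5901] 0.0325
-0.07 -0.008 [304.3769 122.911 ]
-0.07 0.008 [335.2555 122.8791]
-0.074 -0.011 [301.52   114.2535]
-0.074 0.011 [337.7532 114.2142]
-0.034 0.011 [336.7985 178.7167]
```

```bash
python3 -m crank '[[0.1,[0.05,0.1,0],-0.1],[0.1,[0.05,0.1,0.8],-0.1],[0.1,[0.05,0.1,1.6],-0.1],[0.1,[0.05,0.1,2.2],-0.1],[0.1,[0.05,0.1,2.4],-0.1]]' | head -5
python3 - <<'E'
from h import *
for i in range(2): go(0.5568,0.1867,0.0765,163.46); print(arm.state()["wrist_force"])
E
```

```text
t: 8.65
tool_pos: [0.5561, 0.187, 0.0771]
tool_rot: [-180.0, -0.1, 163.5]
wrist_force: [-0.1, -0.5, -0.7]
grip_width: 0.171
GO [-0.07 -0.01  0.06] turn 0.04
[-0.1205 -0.5123 -0.7128]
GO [-0.07 -0.01  0.06] turn 0.04
[-0.1205 -0.5123 -0.7128]
```

```bash
python3 -m crank '[[0.1,[0,0,0.05],0],[0.1,[0,0,0.1],0],[0.1,[0,0,0.1],0]]' | sed -n 2,5p; python3 -m crank '[[0.2,[0,0,0],0],[0.3,[0,0,0],0],[0.4,[0,0,0],0],[0.4,[0,0,0],0]]'; python3 -m crank '[[0.4,[0,0,-1],0],[0.4,[0,0,-3],0],[0.4,[0,0,-7],0],[0.4,[0,0,-11],0],[0.4,[0,0,-15],0]]'|head -4; python3 look.py w5 brush brush_tip;python3 - <<'E'
from h import *
go(0.4976,-0.341,0.022,170)
E
```

```text
tool_pos: [0.5567, 0.1872, 0.0774]
tool_rot: [180.0, 0.0, 163.5]
wrist_force: [0.4, -0.3, -0.1]
grip_width: 0.164
t: 9.35
tool_pos: [0.5566, 0.1871, 0.0773]
tool_rot: [180.0, 0.0, 163.5]
wrist_force: [-0.1, 0.2, 0.2]
grip_width: 0.392
finger_force: 0.0
t: 9.85
tool_pos: [0.5563, 0.187, 0.2297]
tool_rot: [180.0, 0.0, 163.5]
wrist_force: [-0.2, 0.7, -0.6]
brush 0.84 [ 0.5738 -0.0727  0.0022] [134.1 238.6]
brush 0.67 [0.5552 0.1838 0.0534] [313.7 180.8]
brush 0.41 [0.6343 0.1623 0.0593] [315.5 251.4]
brush_tip 0.95 [0.6353 0.165  0.0599] [318.  251.7]
brush_tip 0.7 [ 0.598  -0.1279  0.0041] [103.9 265.7]
10.0 [0.5573 0.1874 0.2306] [179.8323   0.2713 163.5042]
GO [ -9.28 -52.36  20.86] turn -6.5
```

View pics/w5.png

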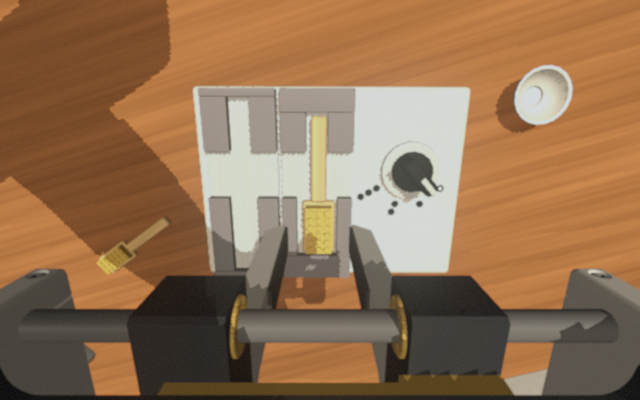

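```bash
python3 -m crank '[[0.5,[-0.5,-3,0],-1],[0.5,[-1.4,-8,0],-2],[0.5,[-2.3,-13,0],-3],[0.5,[-3.2,-18,0],-5],[0.5,[-4,-23,0],-6.5]]'>/dev/null; python3 -m crank '[[0.5,[-3.5,-4.5,1],0],[0.5,[-4,-9.5,3],0],[0.5,[-4.5,-14.5,5],0],[0.5,[-5,-19.5,7],0],[0.5,[-5.2,-24.5,9],0]]'|head -3;python3 - <<'E'
from h import *
go(0.4976,-0.341,0.022,170)
E
```

```text
t: 11.0
tool_pos: [0.5404, -0.2726, 0.1441]
tool_rot: [180.0, -0.1, 170.0]
GO [ 3.03 -7.48 12.21] turn 0.01
```

```bash
python3 -m crank '[[0.5,[1.5,-4,1],0],[0.5,[3,-7.4,3],0],[0.5,[3,-7.4,6],0],[0.5,[3,-7.4,8],0],[0.5,[3,-7.4,8],0]]'|head -3;python3 - <<'E'
from h import *
go(0.4976,-0.341,0.022,170)
E
```

```text
t: 11.5
tool_pos: [0.497, -0.3377, 0.0623]
tool_rot: [179.8, -0.3, 170.0]
GO [-0.11 -0.31  4.03] turn -0.03
```

```bash
python3 -m crank '[[0.5,[0,-0.2,0],0],[0.5,[0,-0.2,0],0]]'|head -3;python3 - <<'E'
from h import *
go(0.4976,-0.341,0.022,170)
E
```

```text
t: 11.7
tool_pos: [0.499, -0.3409, 0.067]
tool_rot: [-180.0, 0.1, 170.0]
GO [ 0.13 -0.03  4.5 ] turn 0.02
```

```bash
python3 -m crank '[[0.5,[0.05,0,1.5],0],[0.5,[0.05,0,3],0],[0.5,[0.05,0,4],0],[0.5,[0.05,0,4.2],0],[0.5,[0.05,0,4.2],0]]'|head -3;python3 - <<'E'
from h import *
go(0.4976,-0.341,0.022,170)
E
```

```text
t: 12.2
tool_pos: [0.4978, -0.3404, 0.0231]
tool_rot: [180.0, -0.0, 170.0]
GO [ 0.01 -0.06  0.11] turn 0.01
```

```bash
python3 -m crank '[[0.5,[0,-0.05,0.1],0],[0.1,[0,-0.05,0.1],0],[0.1,[0,-0.05,0.1],0],[0.1,[0,-0.05,0.1],0],[0.1,[0,-0.05,0.1],0]]' 20 | tail -2;python3 -m crank '[[0.1,[0,0,0],0],[0.1,[0,0,-1],0],[0.1,[0,0,-4],0],[0.1,[0,0,-8],0],[0.1,[0,0,-12],0]]'
python3 - <<'E'
from h import *
go(0.5338,0.1102,0.142,163.46)
E
```

```text
grip_width: 0.197
finger_force: 0.2
t: 13.2
tool_pos: [0.4976, -0.3408, 0.1446]
tool_rot: [180.0, -0.0, 170.0]
wrist_force: [-0.1, -0.7, 0.4]
grip_width: 0.168
finger_force: 20.0
GO [ 4.26 45.04  0.26] turn 6.55
```

```bash
python3 -m crank '[[0.1,[0,2.5,0],1],[0.1,[0.5,7,0],2],[0.1,[1,11.5,0],3],[0.1,[1.5,16,0],4.5],[0.1,[2,20.5,0],6.5]]'>/dev/null; python3 -m crank '[[0.1,[-0.6,4.5,0],0],[0.1,[-0.6,9,0],0],[0.1,[-0.6,13.5,0],0],[0.1,[-0.6,17,0],0],[0.1,[-0.6,18.5,0],0]]'|head -3;python3 - <<'E'
from h import *
go(0.5338,0.1102,0.142,163.46)
E
```

```text
t: 14.2
tool_pos: [0.5724, 0.0427, 0.1433]
tool_rot: [180.0, 0.0, 163.6]
GO [5.61 5.39 0.13] turn 0.19
```

```bash
python3 -m crank '[[0.1,[2.5,2.5,0],0.2],[0.1,[5,5,1],0.2],[0.1,[5.6,5.4,2.5],0.2],[0.1,[5.6,5.4,4],0.2],[0.1,[5.6,5.4,4],0.2]]' | head -3; python3 -m crank '[[0.1,[0,0,0],0]]'|head -0;  python3 look.py w6 spatula spatula_tip
python3 - <<'E'
from h import *
go(0.5339,0.1101,0.0765,163.46)
from tray import load
im,d,C=load("w6")
p=np.array(arm.state()["tool_pos"]);a=np.radians(-16.54);ux=np.array([np.cos(a),np.sin(a)]);uy=np.array([-ux[1],ux[0]])
q=p[:2]-.085*ux
print("expected handle rear corners",[proj("",[*(q+s*.008*uy),p[2]-.008],C).round(1) for s in(-1,1)])
q=np.array([.5338,.1102])-.089*ux
print("slot rear corners",[proj("",[*(q+s*.011*uy),.064],C).round(1) for s in(-1,1)])
E
```

```text
t: 14.7
tool_pos: [0.5328, 0.1072, 0.1016]
tool_rot: [-179.9, -0.1, 163.3]
spatula 0.86 [0.5326 0.1081 0.0764] [317.2 230.2]
spatula_tip 0.66 [0.6275 0.0765 0.0809] [313.1 363.9]
14.95 [0.5342 0.1073 0.1036] [179.971    0.0663 163.2667]
GO [0.11 0.26 2.71] turn -0.19
expected handle rear corners [array([300.2,  92.1]), array([331.5,  92. ])]
slot rear corners [array([302.3,  85.8]), array([338.7,  85.7])]Exception ignored on flushing sys.stdout:
BrokenPipeError: [Errno 32] Broken pipe
```

View pics/w6.png

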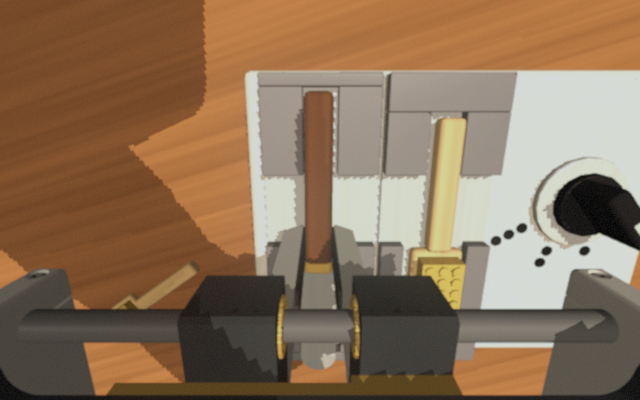

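```bash
python3 -m crank '[[0.1,[0.05,0.2,0],-0.1],[0.1,[0.05,0.2,0.8],-0.1],[0.1,[0.05,0.2,0.8],-0.1]]' | head -3
python3 - <<'E'
from h import *
for i in range(2): go(0.5339,0.1101,0.0765,163.46)
E
```

```text
t: 15.25
tool_pos: [0.5333, 0.1097, 0.0936]
tool_rot: [-180.0, -0.1, 163.4]
GO [-0.05  0.06  1.71] turn -0.05
GO [-0.05  0.06  1.71] turn -0.05
```

```bash
python3 -m crank '[[0.1,[0,0.03,0.6],0],[0.1,[0,0.03,1.2],0],[0.1,[0,0.03,1.6],0],[0.1,[0,0.03,1.6],0]]' | head -4; python3 -m crank '[[0.1,[0,0,0.05],0],[0.1,[0,0,0.1],0],[0.1,[0,0,0.1],0]]' | sed -n 2,5p
```

```text
t: 15.65
tool_pos: [0.5335, 0.11, 0.0779]
tool_rot: [-180.0, -0.1, 163.4]
wrist_force: [0.1, -0.0, -0.5]
tool_pos: [0.5339, 0.11, 0.0778]
tool_rot: [180.0, 0.0, 163.4]
wrist_force: [0.5, 0.4, -0.7]
grip_width: 0.168
```

```bash
python3 -m crank '[[0.1,[0,0,0.05],0],[0.1,[0,0,0.1],0],[0.1,[0,0,0.1],0]]' | sed -n 2,4p; python3 -m crank '[[0.2,[0,0,0],0],[0.3,[0,0,0],0],[0.4,[0,0,0],0],[0.4,[0,0,0],0]]' |head -3; python3 -m crank '[[0.4,[0,0,-1],0],[0.4,[0,0,-3],0],[0.4,[0,0,-7],0],[0.4,[0,0,-11],0],[0.4,[0,0,-15],0]]'|head -3;  python3 -m crank '[[0.4,[0,3,0],0],[0.4,[0,4,0],0],[0.4,[0,4,0],0]]' |head -3; python3 look.py w7 brush brush_tip spatula spatula_tip dial_grip two_dots
```

```text
tool_pos: [0.5339, 0.1101, 0.0769]
tool_rot: [180.0, 0.0, 163.4]
wrist_force: [1.1, -0.2, -0.1]
t: 16.65
tool_pos: [0.5339, 0.11, 0.0767]
tool_rot: [-180.0, 0.0, 163.4]
t: 17.15
tool_pos: [0.5336, 0.11, 0.2292]
tool_rot: [180.0, 0.0, 163.4]
t: 17.45
tool_pos: [0.545, 0.1491, 0.2264]
tool_rot: [-180.0, -0.0, 163.5]
brush 0.74 [0.5561 0.1849 0.0538] [351.3 182.3]
brush 0.66 [ 0.5782 -0.0733  0.002 ] [163.7 242.9]
brush_tip 0.8 [ 0.5974 -0.1259  0.0042] [132.8 266.4]
brush_tip 0.77 [0.6339 0.1631 0.0596] [350.9 252.5]
spatula 0.74 [0.5321 0.1094 0.0506] [278.9 180.2]
spatula_tip 0.57 [0.625  0.0804 0.0548] [280.  262.4]
dial_grip 0.67 [0.5695 0.2873 0.0869] [459.8 173.7]
dial_grip 0.47 [0.552  0.1874 0.0531] [352.5 178. ]
two_dots 0.96 [0.6106 0.2575 0.0523] [426.2 209.5]
17.8 [0.5452 0.1478 0.2266] [-179.9869   -0.0188  163.3712]
```

```bash
cat > check.py <<'E'
from tool import *
n=sys.argv[1]
im,P,C=world(n)
a=np.radians(-16.54);ux=np.array([np.cos(a),np.sin(a)]);uy=np.array([-ux[1],ux[0]])
for t,o,rng in(("brush",(.5567,.1868),(-.06,-.04,-.02,0,.03,.05,.07)),("spatula",(.5338,.1102),(-.07,-.045,-.02,0,.03,.06,.085))):
    q=P[...,:2]-np.array(o); x,y=q@ux,q@uy
    print(t,[(r,round(float(np.median(P[(abs(x-r)<.006)&(abs(y)<.005)&(P[...,2]<.12)][:,2])),4)) for r in rng if ((abs(x-r)<.006)&(abs(y)<.005)&(P[...,2]<.12)).any()])
d=np.array([.574,.288]); q=P[...,:2]-d
bar=(np.hypot(q[...,0],q[...,1])<.03)&(P[...,2]>.082)&(P[...,2]<.11)
B=P[bar]; c,(w,h),ang=cv2.minAreaRect((B[:,:2]*1000).astype(np.float32)); print("bar",np.round(c,1),round(w,1),round(h,1),round(ang,1),"z",np.percentile(B[:,2],[50,95]))
wh=bar&(im.min(-1)>130); print("pointer px",wh.sum(),P[wh].mean(0) if wh.any() else "", "brass" )
E
python3 check.py w7; python3 -c "
import cv2;im=cv2.imread('pics/w7.png')[60:300,150:550];cv2.imwrite('pics/w7c.png',cv2.resize(im,None,fx=2,fy=2,interpolation=cv2.INTER_CUBIC))"
```

```text
brush [(-0.06, 0.0686), (-0.04, 0.0685), (-0.02, 0.0687), (0, 0.0684), (0.03, 0.077), (0.07, 0.0767)]
spatula [(-0.07, 0.0685), (-0.045, 0.0685), (-0.02, 0.0684), (0, 0.0684), (0.03, 0.0585)]
bar [574.4 288. ] 43.3 14.5 24.9 z [0.0942 0.0957]
pointer px 149 [0.5844 0.2928 0.0946] brass
```

View pics/w7c.png

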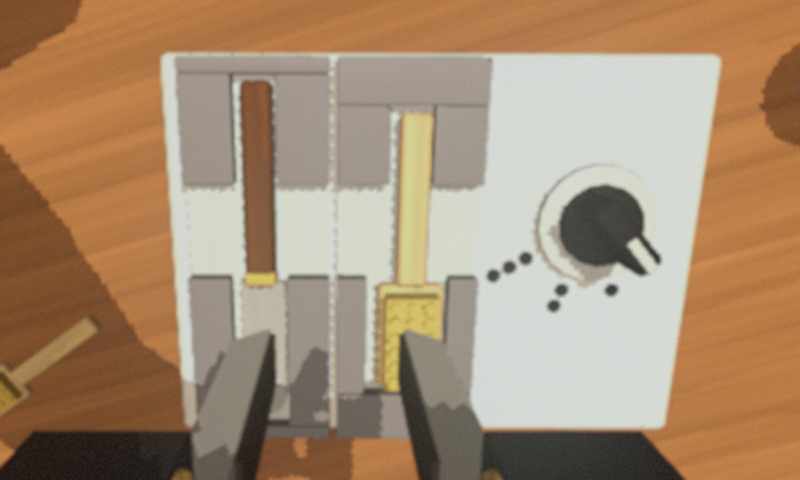

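```bash
python3 - <<'E'
from h import *
from tray import load,world
c=np.array([.5744,.288])
for n in("w1","w5","w7"):
    im,P,C=world(n); q=P[...,:2]-c; r=np.hypot(q[...,0],q[...,1]); a=np.degrees(np.arctan2(q[...,1],q[...,0]))
    m=((r>.030)&(r<.066)&(abs(P[...,2]-.05)<.006)&(im.max(-1)<120)).astype(np.uint8)
    k,lab,st,ce=cv2.connectedComponentsWithStats(m)
    for i in range(1,k):
        if st[i,4]>3:
            g=onz("",*ce[i],.0505,C)[:2]-c; print(n,ce[i].round(1),st[i,4],"r",(np.hypot(*g)*1000).round(1),"ang",np.degrees(np.arctan2(g[1],g[0])).round(1))
# two-dot angle from pixels
E
python3 check.py w1 | tail -2; python3 check.py w5|tail -2
```

```text
w1 [341.  206.5] 16 r 41.0 ang -77.5
w1 [333.9 210.5] 15 r 51.0 ang -77.2
w1 [326.5 214.2] 13 r 61.2 ang -77.4
w1 [358.1 220.5] 15 r 40.6 ang -37.2
w1 [381.  220.5] 16 r 40.4 ang 3.5
w1 [355.1 227.5] 15 r 50.5 ang -37.2
w5 [376.  187.9] 20 r 41.1 ang -77.4
w5 [368. 192.] 21 r 51.0 ang -77.5
w5 [360.2 196.2] 19 r 60.9 ang -77.5
w5 [394.2 203.3] 18 r 40.5 ang -37.2
w5 [418.9 203.4] 19 r 40.5 ang 3.3
w5 [390.6 211.4] 17 r 50.8 ang -36.9
w7 [412.2 188.9] 23 r 41.1 ang -77.5
w7 [404. 193.] 21 r 51.1 ang -77.6
w7 [396.2 197.3] 20 r 60.8 ang -77.3
w7 [430.2 204.6] 19 r 40.8 ang -37.0
w7 [455.2 204.7] 21 r 40.6 ang 3.4
w7 [426.2 212.5] 18 r 50.8 ang -37.2
bar [574.2 288.1] 42.5 14.0 24.6 z [0.0943 0.0957]
pointer px 121 [0.5848 0.2928 0.0947] brass
bar [574.3 288.1] 42.6 14.1 24.7 z [0.0942 0.0957]
pointer px 148 [0.5846 0.2928 0.0946] brass
```

```bash
python3 -m crank '[[0.4,[0,3,0],-8],[0.4,[0,6,0],-16],[0.4,[0,9,0],-24],[0.4,[0,12,0],-32],[0.4,[0,14,0],-40]]' 15|head -3;python3 -m crank '[[0.4,[0,0,2],-1.3],[0.4,[0,0,2],-1.3]]'|head -3
python3 - <<'E'
from h import *
go(0.5743,0.2881,0.087,204.7)
E
```

```text
t: 18.3
tool_pos: [0.5854, 0.2839, 0.2264]
tool_rot: [180.0, -0.0, -156.2]
t: 18.5
tool_pos: [0.5844, 0.2823, 0.2039]
tool_rot: [180.0, -0.3, -155.3]
GO [ 0.68  0.95 11.69] turn 0.04
```

```bash
python3 -m crank '[[0.4,[0.7,0.9,2],0],[0.4,[0.7,0.9,4.5],0],[0.4,[0.7,0.9,7],0],[0.4,[0.7,0.9,7.5],0],[0.4,[0.7,0.9,7.5],0]]'|head -3
python3 - <<'E'
from h import *
go(0.5743,0.2881,0.087,204.7)
E
```

```text
t: 19.0
tool_pos: [0.5752, 0.2874, 0.1321]
tool_rot: [180.0, -0.0, -155.4]
GO [0.05 0.11 4.51] turn -0.07
```

```bash
python3 -m crank '[[0.4,[0.05,0.1,1.5],0],[0.4,[0.05,0.1,3],0],[0.4,[0.05,0.1,4.2],0],[0.4,[0.05,0.1,4.5],0],[0.4,[0.05,0.1,4.5],0]]'|head -4
python3 - <<'E'
from h import *
go(0.5743,0.2881,0.087,204.7)
E
```

```text
t: 19.5
tool_pos: [0.5741, 0.2884, 0.086]
tool_rot: [180.0, -0.1, -155.3]
wrist_force: [0.3, -0.1, 0.4]
GO [-0.   -0.04 -0.1 ] turn 0.0
```

```bash
python3 -m crank '[[0.1,[0,0,0],0],[0.1,[0,0,0],0],[0.1,[0,0,0],0],[0.1,[0,0,0],0],[0.1,[0,0,0],0]]' 15;python3 -m crank '[[0.1,[0,0,0],4],[0.1,[0,0,0],11],[0.1,[0,0,0],18],[0.1,[0,0,0],25],[0.1,[0,0,0],32]]'|head -4;python3 -m crank '[[0.1,[0,0,0],7],[0.1,[0,0,0],14],[0.1,[0,0,0],21],[0.1,[0,0,0],27],[0.1,[0,0,0],29.7]]'|head -4;python3 -m crank '[[0.1,[0,0,0],0],[0.1,[0,0,0],0]]';python3 - <<'E'
from h import *
go(0.5743,0.2881,0.087,143.0)
E
```

```text
t: 20.0
tool_pos: [0.5748, 0.2878, 0.0872]
tool_rot: [-179.9, 0.0, -155.3]
wrist_force: [1.7, -5.5, 1.9]
grip_width: 0.146
finger_force: 15.0
t: 20.5
tool_pos: [0.575, 0.2868, 0.0872]
tool_rot: [-179.9, 0.1, 172.4]
wrist_force: [2.0, -13.0, 2.7]
t: 21.0
tool_pos: [0.5747, 0.286, 0.0872]
tool_rot: [-179.8, 0.1, 142.7]
wrist_force: [-1.3, -18.0, 7.1]
t: 21.2
tool_pos: [0.5746, 0.286, 0.0872]
tool_rot: [-179.8, 0.1, 142.9]
wrist_force: [-1.9, -18.0, 6.4]
grip_width: 0.146
finger_force: 15.0
GO [0.15 0.15 0.02] turn -0.05
```

```bash
python3 -m crank '[[0.2,[0,0,0],0],[0.3,[0,0,0],0],[0.4,[0,0,0],0],[0.4,[0,0,0],0]]' |head -3; python3 -m crank '[[0.4,[0,0,-1],0],[0.4,[0,0,-3],0],[0.4,[0,0,-7],0],[0.4,[0,0,-11],0],[0.4,[0,0,-14],0]]'|head -3; python3 look.py w8 two_dots; python3 check.py w8
```

```text
t: 21.6
tool_pos: [0.5742, 0.2887, 0.0868]
tool_rot: [180.0, -0.0, 143.0]
t: 22.1
tool_pos: [0.5744, 0.2887, 0.2304]
tool_rot: [179.9, 0.1, 143.0]
two_dots 0.62 [0.6105 0.2583 0.0502] [314.2 220.3]
two_dots 0.41 [0.5327 0.1068 0.0527] [170.7 244.6]
22.2 [0.5754 0.2891 0.2326] [179.5904   0.232  143.0177]
brush [(-0.06, 0.0685), (-0.04, 0.0684), (-0.02, 0.0683), (0, 0.0685), (0.03, 0.0764), (0.05, 0.0771)]
spatula [(-0.07, 0.0684), (-0.045, 0.0685), (-0.02, 0.0684), (0, 0.0683), (0.03, 0.0584)]
bar [574.2 287.8] 13.0 42.2 53.1 z [0.0941 0.0955]
pointer px 130 [0.5836 0.2813 0.0947] brass
```

View pics/w8.png

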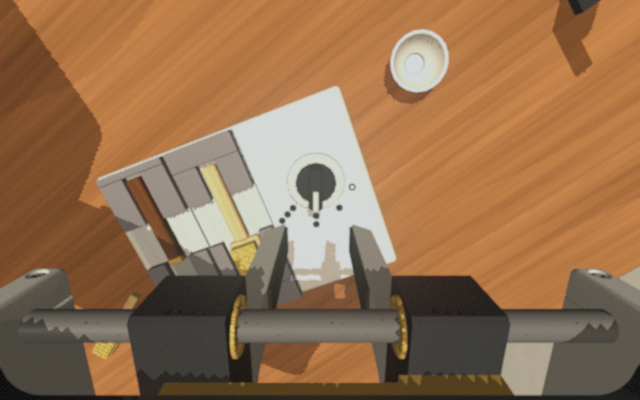

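The pointer (316,205) lies on the two-dot mark (316,222), with the bar at -36.9° against the mark's -37.1°. Both tools lie flat in their compartments.

```bash
python3 -c "
from rig import arm
print(arm.hand_in())"
```

```text
the job is handed in; nothing more can be done
None
```

The middle-sized brush and the spatula lie flat in their own compartments, the dial then went to the two-dot mark (within about 0.2° as measured), and I handed the job in at about 22 s.

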